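# Close and pin a clamshell inspection jig

### The arm

A 7-joint arm with a two-finger parallel gripper is mounted at the origin on a cart in front of the work surface, level with it; the furniture and walls round the work are solid. World frame = base frame: x ahead of the robot, y to its left, z up, the work surface at z = 0. Lengths are in mm, angles in degrees, forces in N, time in s.
With the tool pointing down it reaches from about 400 to 875 mm from the base axis. Payload 6.5 kg.
Tool frame: the origin (TCP) lies between the finger pads; the fingertips stand 22 mm ahead of it and the grasp point (between the pads) lies 3 mm ahead of it (arm.tips_ahead is the z of the fingertips in the tool frame, in mm); z points along the fingers, y is the line along which they close (so a half turn about z gives the same grasp; the last joint's range is limited). The gripper opens to 88 mm and grips with 3 to 60 N. Pads are 18 mm wide; open, the fingers measure 123 mm over their backs; the gripper's body (75 mm by 187 mm) begins 45 mm behind the grasp point.
Start: joints at [67.827, 30.733, -0.252, 88.115, 0.149, 61.152, -4.079], TCP at [204.958, -616.832, 260.716] pointing down, gripper open.
Joint ranges: [-154.64, 154.64], [-21.42, 123.67], [-72.66, 72.17], [13.99, 137.28], [-74.86, 254.86], [10.95, 109.41], [-158.01, 158.01]. Speed limits (degrees/s): [136.94, 136.94, 180, 180, 180, 180, 180].

### API

Orientations are given as a 3x3 rotation matrix whose columns are the frame's x, y, z axes.
In Python, from plant import arm, viewer, hand_in gives the robot as it stands.
- The arm moves only by the tool apply_moves, never from a script. Its argument "deltas" is a list of rows, each an object of numbers: "x", "y", "z": the shift along the world's x, y, z in units of 40 mm (1.0 is 40 mm); "wx", "wy", "wz": the turn, a rotation vector about the world's x, y, z in units of 5 degrees (1.0 is 5 degrees). In form: [{"x": .., "y": .., "z": .., "wx": .., "wy": .., "wz": ..}, ...]. A call has 1 to 20 rows; each row is the pose to reach, as a shift and turn from the pose commanded when the call began; what a row does not reach only later rows make up. A row lasts 1/12 s, in which the tool goes at most 41.7 mm and 7.16 degrees, less where a joint would pass 70% of its speed; a pose out of reach is approached as far as the arm can. A call with a gripper value outside its range is refused whole. "gripper" is the closure, from 0 (fully open) to 1 (shut), set as the call begins (left out, the last holds). The fingers move at their own pace and stop on an object; "force" is the grip in N (left out, the last holds). Time passes only in rows, so rows that repeat a pose let the fingers close. It gives the time, the measured TCP pose, the force, the opening and the grip force at its end, in the units of the state.
- arm.get_state(): the state, without advancing time (a new reading comes with each control period).
- viewer.get_image(name): name is "side" or "top" or "wrist"; returns a dict with "frame" (480x640x3 uint8, red, green, blue), "mtx" (3x3 intrinsics, pixels), "T" (4x4, takes a point from camera to world coordinates); the wrist camera has in their place "tool_from_camera" (4x4, takes a point from camera to tool coordinates, whose origin is the TCP and whose axes are the flange's). Camera axes: x right, y down, z forward; pixel columns grow to the right and rows downward; lengths in mm; the calibration is good to about 2 mm. A picture is of the moment at which its call begins: read the wrist's pose just before it. There is no depth.
- hand_in(): hands the job in; it is judged then, once.
The state is a dict: "time_s": time; "qpos": joint angles; "dq": joint speeds; "joint_efforts": joint torques, N m; "tool_pos": TCP position; "eef_rot": TCP orientation; "contact_force": force on the tool from outside, world axes, zero at the start; "moment": the same for the moment, N m; "finger_gap": finger opening in mm; "grasp_force": force on a finger pad.
Only numpy, scipy, OpenCV 4.12 (cv2) and the standard library are available. Lean on these libraries where they do the work, as an engineer would, in place of code of your own. Each camera call takes 0.05 s, during which the arm holds its last target. There are 200 camera calls.

### The job

Get the clamshell jig ready with the moulded part inside it: slide the flat cover fully home over the part's compartment, then swing the hinged upper half down onto the lower half, take the locking pin from its holder and push it all the way through the aligned holes of both halves. Two spring plungers keep pushing the halves apart, so finish still holding the pin, with its collar pressed down on the upper half so that the halves stay tightly shut; do not let go at the end. Leave the loupe, the V-block and the screwdriver where they are.

Things in the scene. Friction and masses are not known exactly. Their poses are not given: they have to be found in the camera images.
- jig: Lower half of the aluminium clamshell jig, fixed. Origin: centre of its underside on the bench; z up, +x towards the hinge (away from the robot at yaw 0). Foot plate 176 x 152 x 8 mm; block x -70..70, y -70..70, top face z = 40 mm. Across it along y runs a 52 mm wide channel with the sliding cover and the compartment (36 x 36 mm at (0, -20)), in which a white moulded part already sits.
- cover (a joint): Flat steel cover 50 x 46 x 4 mm, its top flush with the lower half's top face (z = 40 mm). Value in m: 0 = fully home over the compartment (end stop), grows as it slides open to the jig's +y, at most 0.044 (end stop). Friction about 1 N; it stays where it is left. While it is open its rib blocks the upper half.
- cover_rib (a point): Top centre of the grip rib on the cover's middle: a dark upright rib 24 mm along the jig's x, 10 mm thick along y, 20 mm high above the cover (z 40..60 mm). Moves with the cover.
- lid (a joint): Upper half: plate 10 mm thick, 110 mm wide, 148 mm from hinge axis to free edge, with a window for the closed cover's rib. Rad: 0 = shut flat (plate z 41..51 mm), pi/2 upright, grows as it opens to the jig's +x, stop 2.05. 0.25 kg; stiff hinge (0.25 N m), stays where left. Two sprung plungers hold it ajar at 0.03 to 0.05; full shutting takes about 11 N down at the hole (press with 15 to 20 N).
- lid_hinge (a point): Fixed point on the hinge axis, mid-width, 46 mm above the bench at x = +78, y = 0 of the jig; the axis runs along the jig's y.
- lid_hole (a point): Centre of the upper half's round pin hole (12.5 mm diameter, chamfered, right through) at its outer face (on top when shut); 126 mm from the hinge axis along the plate, mid-width, 5 mm off the plate's middle plane. Moves with the upper half.
- base_hole (a point): Mouth of the lower half's pin bore (12 mm diameter, 32 mm deep, vertical) at the top face, x = -48, y = 0, z = 40 mm of the jig. The lid hole lies above it when the upper half is shut.
- pin: Loose steel locking pin, about 80 g, upright in its holder at the start. Origin: centre of its lower tip, z up the pin. Shank 10 mm diameter, 40 mm long, chamfered tip; collar 26 mm diameter at z 40..45 mm; above it a flat thumb grip, 26 mm along its x, 14 mm thick along its y, z 45..83 mm (take it across the 14 mm). Fully in, the collar lies on the upper half, the tip 11 mm above the bench.
- pin_tip (a point): Centre of the pin's lower tip (the pin's origin).
- pin_stand: Dark steel holder block 56 x 56 x 46 mm, fixed to the bench, with a 12 mm hole right through its middle in which the pin stands, its collar resting on the top. Origin: centre of its underside.
- loupe: Bystander: loose black loupe, 40 mm diameter, 44 mm high, origin under its centre.
- v_block: Bystander: loose steel V-block 45 x 40 x 34 mm, origin under its centre.
- screwdriver: Bystander: loose yellow-handled screwdriver lying on the bench, 142 mm long along its y, 19 mm thick, origin under its centre.

How it is judged:
By the outcome, as a careful person would: the job done as asked, in the order asked, and still so for the second after the job is handed in, while the arm keeps its last pose, push and grip.
It also fails if it takes over 67 s, if anything falls off the work surface, if the arm or the gripper's body presses on something with over 40 N, if the wrist force passes 120 N, or if a joint passes its speed limit or range.

## Working session

There is one attempt and no reset: what is moved stays moved. The work goes in short steps, Python scripts to look and compute and a tool call to move; the robot and the scene stay as the last step left them, time stands still between calls to the robot, and variables do not carry over. Pictures are saved under pics/ and viewed, at most 10 in all, crops included, and the job is handed in when it is done.

Besides the shell and the picture viewer there is one more tool, called after ">>>" in YAML: its name, and indented under it one key for each argument. apply_moves: Moves the arm, as the interface text tells. Its arguments: {"type":"object","properties":{"deltas":{"type":"array","items":{"type":"object","properties":{"x":{"type":"number"},"y":{"type":"number"},"z":{"type":"number"},"wx":{"type":"number"},"wy":{"type":"number"},"wz":{"type":"number"}}}},"gripper":{"type":"number"},"force":{"type":"number"}},"required":["deltas"]}

```bash
mkdir -p pics; ls
cat > h.py <<'E'
import numpy as np, cv2
from plant import arm, viewer, hand_in
def snap(n,f):
    s=arm.get_state(); d=viewer.get_image(n); cv2.imwrite('pics/'+f+'.png',cv2.cvtColor(d['frame'],cv2.COLOR_RGB2BGR))
    if n=='wrist':
        W=np.eye(4); W[:3,:3]=s['eef_rot']; W[:3,3]=s['tool_pos']; T=W@d['tool_from_camera']
    else: T=np.array(d['T'])
    np.savez('pics/'+f+'.npz',K=d['mtx'],T=T)
def ray(f,uv):
    z=np.load('pics/'+f+'.npz'); d=z['T'][:3,:3]@np.linalg.solve(z['K'],[*uv,1]); return z['T'][:3,3],d/np.linalg.norm(d)
def atz(f,uv,h):
    o,d=ray(f,uv); return o+d*(h-o[2])/d[2]
def tri(*obs):
    A=np.zeros((3,3));b=np.zeros(3)
    for f,uv in obs:
        o,d=ray(f,uv);P=np.eye(3)-np.outer(d,d);A+=P;b+=P@o
    p=np.linalg.solve(A,b); r=[np.linalg.norm((np.eye(3)-np.outer(ray(f,uv)[1],ray(f,uv)[1]))@(p-ray(f,uv)[0])) for f,uv in obs]
    return p,np.round(r,1)
def proj(f,p):
    z=np.load('pics/'+f+'.npz'); q=np.linalg.inv(z['T'])@[*p,1]; u=z['K']@q[:3]; return u[:2]/u[2]
E
python3 - <<'E'
from h import *
np.set_printoptions(precision=1,suppress=True)
for n in ('side','top','wrist'):
    snap(n,n+'0'); z=np.load(f'pics/{n}0.npz'); print(z['K'],z['T'])
print(arm.get_state())
E
```

```text
pics
[[499.5   0.  315.3]
 [  0.  499.5 246.9]
 [  0.    0.    1. ]] [[    1.      0.      0.    515. ]
 [   -0.     -0.4     0.9 -1111.1]
 [    0.     -0.9    -0.4   538.1]
 [    0.      0.      0.      1. ]]
[[545.3   0.  325.9]
 [  0.  545.3 228.3]
 [  0.    0.    1. ]] [[   0.    -1.     0.1  408.4]
 [  -1.    -0.     0.   -21.8]
 [  -0.    -0.1   -1.  1322.7]
 [   0.     0.     0.     1. ]]
[[395.3   0.  322.9]
 [  0.  395.3 236.3]
 [  0.    0.    1. ]] [[   0.3   -0.9   -0.3  280.7]
 [  -0.9   -0.3   -0.1 -590.7]
 [  -0.     0.3   -1.   384.6]
 [   0.     0.     0.     1. ]]
{'time_s': 0.15, 'qpos': array([67.8, 30.8, -0.3, 88.2,  0.2, 61.2, -4.1]), 'dq': array([-0.1, -0.1,  0.1, -0.2,  0. ,  0. ,  0. ]), 'joint_efforts': array([  0. , -57.1,   1. , -25.2,  -0.1,   0. ,   0. ]), 'tool_pos': array([ 204.8, -616.4,  260.1]), 'eef_rot': array([[ 0.9,  0.3, -0. ],
       [ 0.3, -0.9,  0. ],
       [-0. , -0. , -1. ]]), 'contact_force': array([ 0.5, -0.4, -0.7]), 'moment': array([ 0.,  0., -0.]), 'grasp_force': 0.0, 'finger_gap': 88.32109490519753}
```

View pics/top0.png

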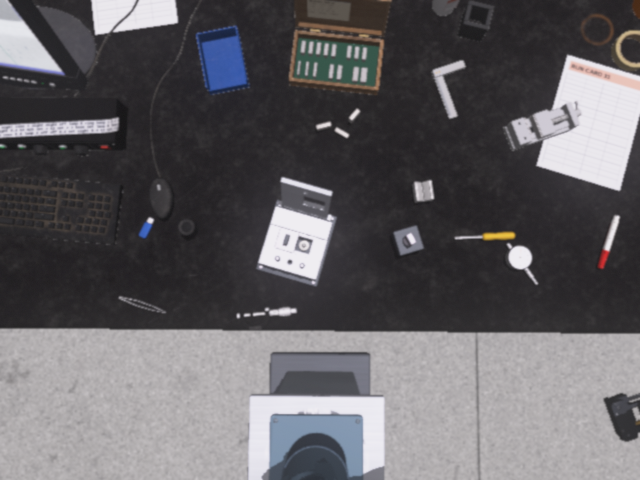

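View pics/side0.png

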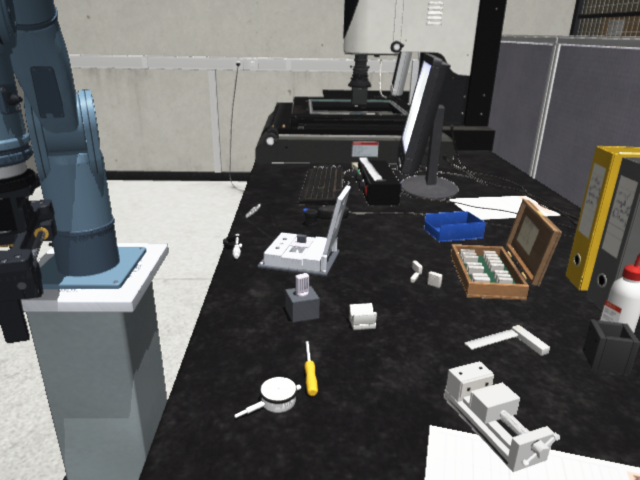

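The top view shows the jig at about (297,243), with the lid upright at (305,197), the pin stand at (407,240), the V-block at (424,190) and the screwdriver at (490,237). The side view shows the jig at (300,250) and the pin at (302,285). Next I'll make a zoomed crop.

Run:
```python
from h import *
np.set_printoptions(precision=1,suppress=True)
a=cv2.imread('pics/top0.png')[172:292,250:350]; b=cv2.imread('pics/side0.png')[180:330,255:355]
im=np.zeros((600,800,3),np.uint8); A=cv2.resize(a,None,fx=4.0,fy=4.0,interpolation=cv2.INTER_CUBIC); B=cv2.resize(b,None,fx=4,fy=4,interpolation=cv2.INTER_CUBIC)
im[:480,:400]=A; im[:600,400:]=B; cv2.imwrite('pics/c0.png',im)
print('jig',atz('top0',(297,243),40),'stand',atz('top0',(407,240),50), 'pin side',atz('side0',(302,275),80), 'lidtop',atz('top0',(307,184),180))
```

```text
jig [508.7  47.3  40. ] stand [ 517.1 -210.7   50. ] pin side [ 516.6 -196.5   80. ] lidtop [623.6  20.3 180. ]
```

View pics/c0.png

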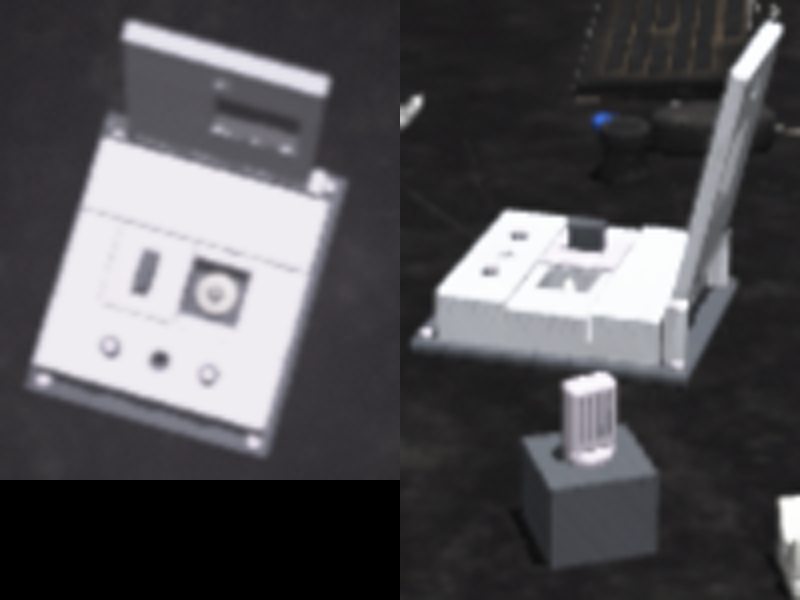

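The crop shows the jig yawed about -17°, the lid leaning back past upright, the cover open with its rib at (145,272), and the base hole at (160,360). Next I'll move the wrist camera between the jig and the pin, turned to face the jig.

>>> apply_moves:
  deltas:
    - {"x": 7.0,"y": 12,"z": 0.5,"wz": 29}
    - {"x": 7.0,"y": 12,"z": 0.5,"wz": 29}
    - {"x": 7.0,"y": 12,"z": 0.5,"wz": 29}
    - {"x": 7.0,"y": 12,"z": 0.5,"wz": 29}
    - {"x": 7.0,"y": 12,"z": 0.5,"wz": 29}
    - {"x": 7.0,"y": 12,"z": 0.5,"wz": 29}
    - {"x": 7.0,"y": 12,"z": 0.5,"wz": 29}
    - {"x": 7.0,"y": 12,"z": 0.5,"wz": 29}
    - {"x": 7.0,"y": 12,"z": 0.5,"wz": 29}
    - {"x": 7.0,"y": 12,"z": 0.5,"wz": 29}
    - {"x": 7.0,"y": 12,"z": 0.5,"wz": 29}
    - {"x": 7.0,"y": 12,"z": 0.5,"wz": 29}
    - {"x": 7.0,"y": 12,"z": 0.5,"wz": 29}
    - {"x": 7.0,"y": 12,"z": 0.5,"wz": 29}
    - {"x": 7.0,"y": 12,"z": 0.5,"wz": 29}
    - {"x": 7.0,"y": 12,"z": 0.5,"wz": 29}
    - {"x": 7.0,"y": 12,"z": 0.5,"wz": 29}
    - {"x": 7.0,"y": 12,"z": 0.5,"wz": 29}
    - {"x": 7.0,"y": 12,"z": 0.5,"wz": 29}
    - {"x": 7.0,"y": 12,"z": 0.5,"wz": 29}

```text
validation failed for argument at $.de...
```

Run:
```python
from h import *
np.set_printoptions(precision=3,suppress=True)
snap('wrist','w1'); s=arm.get_state(); print(s['time_s'],s['tool_pos'],s['eef_rot'],s['qpos'])
```

```text
0.2 [ 204.836 -616.512  260.166] [[ 0.949  0.315 -0.   ]
 [ 0.315 -0.949  0.001]
 [-0.    -0.001 -1.   ]] [67.828 30.763 -0.254 88.147  0.149 61.153 -4.08 ]
```

>>> apply_moves:
  deltas:
    - {"x": -0.25,"y": 3}
    - {"x": -0.25,"y": 3}
    - {"x": -0.25,"y": 3}
    - {"x": -0.25,"y": 3}
    - {"x": -0.25,"y": 3}

```text
validation failed for argument at $.de...
```

Run:
```python
from h import *
np.set_printoptions(precision=3,suppress=True)
snap('wrist','w2'); s=arm.get_state(); print(s['time_s'],s['tool_pos'],s['eef_rot'],s['qpos'])
```

```text
0.25 [ 204.847 -616.599  260.319] [[ 0.949  0.315 -0.   ]
 [ 0.315 -0.949  0.001]
 [-0.    -0.001 -1.   ]] [67.828 30.754 -0.253 88.14   0.149 61.152 -4.079]
```

View pics/w1.png

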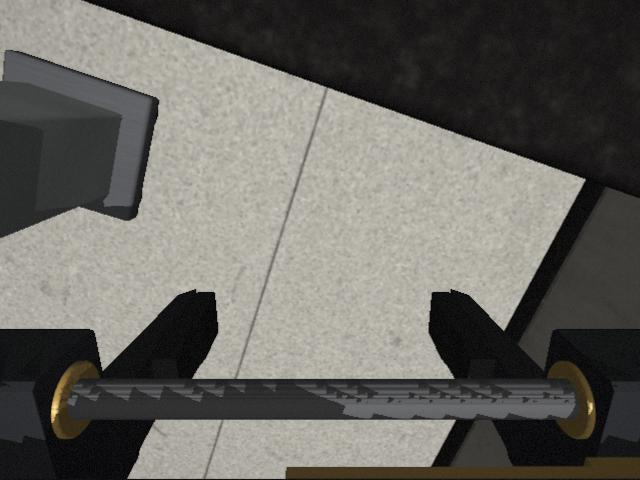

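View pics/w2.png

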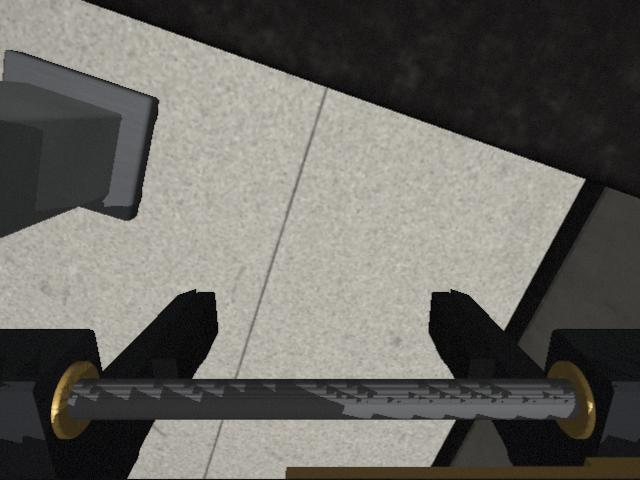

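The first call was refused, so the arm hasn't moved; both pictures show the floor at the start pose. I'll try rows with all six keys.

>>> apply_moves:
  deltas:
    - {"x": 1,"y": 1,"z": 0.5,"wx": 0,"wy": 0,"wz": 1}
    - {"x": 2,"y": 2,"z": 0.5,"wx": 0,"wy": 0,"wz": 3}

```text
time_s: 0.42
tool_pos: [260.2, -561.3, 279.0]
eef_rot: [[0.862, 0.506, -0.001], [0.506, -0.862, -0.002], [-0.002, 0.002, -1.0]]
contact_force: [1.2, -0.6, 0.2]
finger_gap: 88.0
grasp_force: 0.0
```

>>> apply_moves:
  deltas:
    - {"x": 8.4,"y": 10.4,"z": 0,"wx": 0,"wy": 0,"wz": 26}
    - {"x": 8.4,"y": 10.4,"z": 0,"wx": 0,"wy": 0,"wz": 26}
    - {"x": 8.4,"y": 10.4,"z": 0,"wx": 0,"wy": 0,"wz": 26}
    - {"x": 8.4,"y": 10.4,"z": 0,"wx": 0,"wy": 0,"wz": 26}
    - {"x": 8.4,"y": 10.4,"z": 0,"wx": 0,"wy": 0,"wz": 26}
    - {"x": 8.4,"y": 10.4,"z": 0,"wx": 0,"wy": 0,"wz": 26}
    - {"x": 8.4,"y": 10.4,"z": 0,"wx": 0,"wy": 0,"wz": 26}
    - {"x": 8.4,"y": 10.4,"z": 0,"wx": 0,"wy": 0,"wz": 26}
    - {"x": 8.4,"y": 10.4,"z": 0,"wx": 0,"wy": 0,"wz": 26}
    - {"x": 8.4,"y": 10.4,"z": 0,"wx": 0,"wy": 0,"wz": 26}
    - {"x": 8.4,"y": 10.4,"z": 0,"wx": 0,"wy": 0,"wz": 26}
    - {"x": 8.4,"y": 10.4,"z": 0,"wx": 0,"wy": 0,"wz": 26}
    - {"x": 8.4,"y": 10.4,"z": 0,"wx": 0,"wy": 0,"wz": 26}
    - {"x": 8.4,"y": 10.4,"z": 0,"wx": 0,"wy": 0,"wz": 26}
    - {"x": 8.4,"y": 10.4,"z": 0,"wx": 0,"wy": 0,"wz": 26}
    - {"x": 8.4,"y": 10.4,"z": 0,"wx": 0,"wy": 0,"wz": 26}
    - {"x": 8.4,"y": 10.4,"z": 0,"wx": 0,"wy": 0,"wz": 26}
    - {"x": 8.4,"y": 10.4,"z": 0,"wx": 0,"wy": 0,"wz": 26}
    - {"x": 8.4,"y": 10.4,"z": 0,"wx": 0,"wy": 0,"wz": 26}
    - {"x": 8.4,"y": 10.4,"z": 0,"wx": 0,"wy": 0,"wz": 26}

```text
time_s: 2.08
tool_pos: [598.0, -143.9, 277.8]
eef_rot: [[-0.942, 0.336, -0.0], [0.335, 0.942, 0.0], [0.0, 0.0, -1.0]]
contact_force: [-0.3, -0.2, -0.2]
finger_gap: 88.3
grasp_force: 0.0
```

Run:
```python
from h import *
np.set_printoptions(precision=3,suppress=True)
snap('wrist','w1'); s=arm.get_state(); print(s['time_s'],s['tool_pos'],s['qpos'])
```

```text
2.1333 [ 597.998 -143.816  277.895] [ 36.795  31.641 -39.424  90.979  21.517  65.193  62.743]
```

>>> apply_moves:
  deltas:
    - {"x": 0,"y": 1,"z": 0,"wx": 0,"wy": 0,"wz": 0}
    - {"x": 0,"y": 2,"z": 0,"wx": 0,"wy": 0,"wz": 0}
    - {"x": 0,"y": 3,"z": 0,"wx": 0,"wy": 0,"wz": 0}
    - {"x": 0,"y": 3,"z": 0,"wx": 0,"wy": 0,"wz": 0}
    - {"x": 0,"y": 3,"z": 0,"wx": 0,"wy": 0,"wz": 0}

```text
time_s: 2.55
tool_pos: [598.0, -20.4, 278.5]
eef_rot: [[-0.944, 0.33, 0.001], [0.33, 0.944, 0.001], [-0.0, 0.001, -1.0]]
contact_force: [0.2, -0.7, 0.0]
finger_gap: 87.9
grasp_force: 0.0
```

Run:
```python
from h import *
np.set_printoptions(precision=3,suppress=True)
snap('wrist','w2'); s=arm.get_state(); print(s['time_s'],s['tool_pos'],s['qpos'])
a=cv2.imread('pics/w1.png')[:300];b=cv2.imread('pics/w2.png')[:300]
cv2.imwrite('pics/w12.png',np.vstack([a,b]))
```

```text
2.6 [598.112 -23.185 278.149] [ 27.017  30.273 -40.831  93.483  21.495  64.333  51.125]
```

View pics/w12.png

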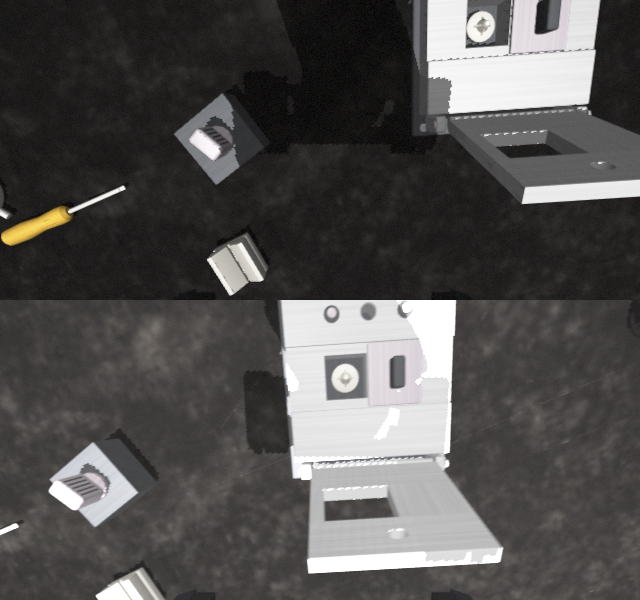

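In w1 (upper panel), the stand top is at (220,139) with the pin top near (208,148). In w2 (lower panel, rows minus 300), the base hole is at (368,12), the rib at (397,72), the pin top at (67,194) and the lid's free edge along row ~265. I'll zoom the key parts and fit the jig pose.

Run:
```python
from h import *
from scipy.optimize import least_squares
np.set_printoptions(precision=1,suppress=True)
z=lambda f,x,y,w,h,k: cv2.resize(cv2.imread(f'pics/{f}.png')[y:y+h,x:x+w],None,fx=k,fy=k,interpolation=cv2.INTER_CUBIC)
im=np.zeros((600,800,3),np.uint8)
im[:300,:400]=z('w1',170,88,100,75,4); im[300:,:400]=z('w2',40,138,100,75,4)
im[:500,400:]=z('w2',310,0,160,200,2.5); cv2.imwrite('pics/c2.png',im)
pts=[((-48,0,40),(368,12)),((-26,-70,40),(286,48)),((26,-70,40),(290,112)),((26,70,40),(453,104)),((70,-70,40),(292,157)),((70,70,40),(449,153))]
def w(p,P): c,s=np.cos(p[2]),np.sin(p[2]); return np.array([p[0]+c*P[0]-s*P[1],p[1]+s*P[0]+c*P[1],P[2]])
r=least_squares(lambda p:np.concatenate([proj('w2',w(p,P))-uv for P,uv in pts]),[508,47,-.3],loss='soft_l1',x_scale=[1,1,.01])
print(r.x,np.degrees(r.x[2]),r.fun.reshape(-1,2))
print('w1-w2 rib',tri(('w1',(547,15)),('w2',(397,72))))
for n,a,b in [('c1',(222,94),(95,142)),('c2',(174,134),(50,180)),('c3',(217,184),(96,226))]: print(n,tri(('w1',a),('w2',b)))
print('base top0',atz('top0',(250+160/4,172+360/4),40), atz('w2',(368,12),40))
```

```text
[510.1  53.4  -0.3] -16.169772303740068 [[ 0.7  0.1]
 [-0.6 -1.2]
 [ 0.4 -0.1]
 [-2.3 -1.3]
 [ 2.2  5.5]
 [-0.5  1. ]]
w1-w2 rib (array([515.4,  73.8,  51.8]), array([0., 0.]))
c1 (array([ 482.1, -194. ,   42.6]), array([0., 0.]))
c2 (array([ 498.9, -245.1,   49.2]), array([0.1, 0.1]))
c3 (array([ 551.1, -228.5,   47.8]), array([0.2, 0.2]))
base top0 [463.8  63.1  40. ] [463.8  66.2  40. ]
```

View pics/c2.png

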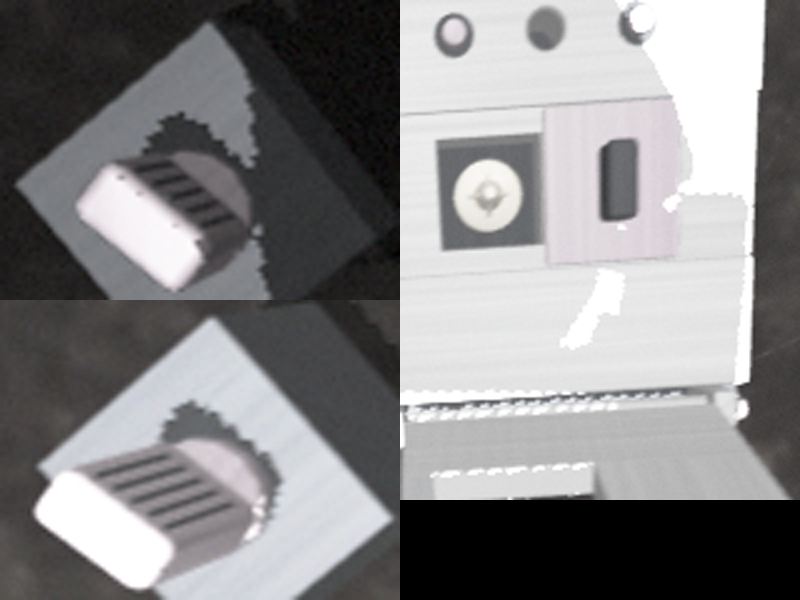

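Run:
```python
from h import *
from scipy.optimize import least_squares
np.set_printoptions(precision=1,suppress=True)
print('pintop',tri(('w1',(205.5,145)),('w2',(66,195.5))))
A=lambda x,y:(170+x/4,88+y/4); B=lambda x,y:(40+x/4,138+(y-300)/4); C=lambda x,y:(310+(x-400)/2.5,y/2.5)
for f,q in (('w1',[A(108,163),A(78,205),A(180,290),A(207,242)]),('w2',[B(70,472),B(35,512),B(140,588),B(173,545)])):
    P=np.array([atz(f,u,89)[:2] for u in q]); print(f,P.mean(0),[(np.linalg.norm(v),np.degrees(np.arctan2(v[1],v[0]))) for v in np.diff(P,axis=0)])
for f,q in (('w1',[A(208,22),A(15,185)]),('w2',[B(210,318),B(38,467),B(392,518)])):
    print(f,[atz(f,u,46)[:2] for u in q])
P=[atz('w2',B(38,467),46),atz('w2',B(392,518),46)]; print('stand c?',(P[0]+P[1])/2)
print('side pin', proj('side0',[*((P[0]+P[1])/2)[:2],89]),proj('top0',[*((P[0]+P[1])/2)[:2],89]))
def w(p,P): c,s=np.cos(p[2]),np.sin(p[2]); return np.array([p[0]+c*P[0]-s*P[1],p[1]+s*P[0]+c*P[1],P[2]])
T=lambda x,y:(250+x/4,172+y/4)
pts=[('w2',(-48,0,40),C(545,28)),('w2',(-26,-30,40),C(460,109)),('w2',(26,-30,40),C(460,272)),('w2',(26,68,40),C(745,257)),('w2',(70,70,40),C(748,380)),('w2',(0,-20,40),C(489,193)),('w1',(70,-70,40),(424,114))]
for fs in (('w2',),('w2','w1')):
    q=[x for x in pts if x[0] in fs]
    r=least_squares(lambda p:np.concatenate([proj(f,w(p,P))-uv for f,P,uv in q]),[508,47,-.3],loss='soft_l1',x_scale=[1,1,.01])
    print(r.x,np.degrees(r.x[2]),r.fun.round(1))
p=r.x
rib=atz('w2',C(621,178),60); d=rib[:2]-p[:2]; c,s=np.cos(p[2]),np.sin(p[2]); print('rib',rib,'jig frame',c*d[0]+s*d[1],-s*d[0]+c*d[1])
q=[(-148,-55),(-148,55)]
def lid(th,a,y,n): return w(p,(78-a*np.cos(th)+n*np.sin(th),y,46+a*np.sin(th)+n*np.cos(th)))
obs=[('w2',(148,-55,-5),(308,257)),('w2',(148,55,-5),(502,246)),('w2',(148,-55,5),(308,273)),('w2',(148,55,5),(502,262)),('w1',(148,-55,-5),(524,188)),('w1',(148,-55,5),(525,202))]
r=least_squares(lambda t:np.concatenate([proj(f,lid(t[0],*P))-uv for f,P,uv in obs]),[1.8]); print('lid',r.x,r.fun)
print('free edge outer',lid(r.x[0],148,0,5),'inner',lid(r.x[0],148,0,-5))
```

```text
pintop (array([ 516.9, -211.3,   89. ]), array([0.1, 0.1]))
w1 [ 516.7 -210.8] [(np.float64(10.2171150995588), np.float64(-59.542704768492406)), (np.float64(24.485531561641146), np.float64(28.85092202998865)), (np.float64(11.028406735445264), np.float64(127.28144280063972))]
w2 [ 516.8 -211.1] [(np.float64(11.897774146445936), np.float64(-66.40579595483493)), (np.float64(23.969570960183262), np.float64(29.643911654727056)), (np.float64(12.29822966507748), np.float64(117.5159601295861))]
w1 [array([ 482.1, -193.1]), array([ 498.7, -246.6])]
w2 [array([ 482.2, -194.4]), array([ 498.5, -247.7]), array([ 535.5, -177.4])]
stand c? [ 517.  -212.6   46. ]
side pin [302.2 274.6] [410.4 238.6]
[509.6  53.2  -0.3] -15.871143343372704 [-0.   0.3 -1.4  0.   1.7  0.2  0.2 -0.8 -0.6  1.1  0.3 -0.9]
[509.5  53.   -0.3] -16.225848117498245 [ 0.1  0.2 -1.4 -0.3  1.3 -0.1 -0.2 -0.4 -1.3  1.5  0.1 -1.1  1.1  0.7]
rib [515.4  73.4  60. ] jig frame -0.03563519790394665 21.257139534258073
lid [1.8] [-2.1 -0.2 -2.8  1.  -0.8 -2.  -5.8 -0.4 -2.9 -2.5 -7.5  0.2]
free edge outer [619.8  20.9 189.4] inner [610.4  23.6 191.6]
```

The stereo heights agree with the text (pin top 89 mm, stand about 46 mm). Pin at (517,-211) with yaw ~29.5°; jig at (509.5,53) with yaw -16.2°; cover value ~0.041; lid ~1.8 rad. I'll go to the rib and grip it.

>>> apply_moves:
  deltas:
    - {"x": -0.7,"y": 0.8,"z": 0,"wx": 0,"wy": 0,"wz": 0.62}
    - {"x": -1.4,"y": 1.6,"z": 0,"wx": 0,"wy": 0,"wz": 0.62}
    - {"x": -2.07,"y": 2.41,"z": -0.3,"wx": 0,"wy": 0,"wz": 0.62}
    - {"x": -2.07,"y": 2.41,"z": -1.3,"wx": 0,"wy": 0,"wz": 0.62}
    - {"x": -2.07,"y": 2.41,"z": -2.3,"wx": 0,"wy": 0,"wz": 0.62}
    - {"x": -2.07,"y": 2.41,"z": -3.3,"wx": 0,"wy": 0,"wz": 0.62}
    - {"x": -2.07,"y": 2.41,"z": -4.1,"wx": 0,"wy": 0,"wz": 0.62}
    - {"x": -2.07,"y": 2.41,"z": -4.7,"wx": 0,"wy": 0,"wz": 0.62}
    - {"x": -2.07,"y": 2.41,"z": -5.1,"wx": 0,"wy": 0,"wz": 0.62}
    - {"x": -2.07,"y": 2.41,"z": -5.28,"wx": 0,"wy": 0,"wz": 0.62}
    - {"x": -2.07,"y": 2.41,"z": -5.28,"wx": 0,"wy": 0,"wz": 0.62}
  gripper: 0.35
  force: 12

```text
time_s: 3.52
tool_pos: [514.8, 70.9, 65.4]
eef_rot: [[-0.959, 0.285, -0.002], [0.285, 0.959, -0.001], [0.002, -0.002, -1.0]]
contact_force: [-0.1, -0.7, -0.0]
finger_gap: 57.5
grasp_force: 0.0
```

>>> apply_moves:
  deltas:
    - {"x": 0,"y": 0,"z": 0,"wx": 0,"wy": 0,"wz": 0}
    - {"x": 0,"y": 0,"z": 0,"wx": 0,"wy": 0,"wz": 0}
    - {"x": 0,"y": 0,"z": 0,"wx": 0,"wy": 0,"wz": 0}
    - {"x": 0,"y": 0,"z": 0,"wx": 0,"wy": 0,"wz": 0}
    - {"x": 0,"y": 0,"z": 0,"wx": 0,"wy": 0,"wz": 0}
    - {"x": 0,"y": 0,"z": 0,"wx": 0,"wy": 0,"wz": 0}
    - {"x": 0,"y": 0,"z": 0,"wx": 0,"wy": 0,"wz": 0}
    - {"x": 0,"y": 0,"z": 0,"wx": 0,"wy": 0,"wz": 0}
  gripper: 1
  force: 12

```text
time_s: 4.18
tool_pos: [515.5, 72.8, 67.1]
eef_rot: [[-0.96, 0.281, 0.001], [0.281, 0.96, 0.0], [-0.0, 0.0, -1.0]]
contact_force: [0.1, 0.2, 2.6]
finger_gap: 9.8
grasp_force: 12.0
```

The fingers closed on 9.8 mm, which matches the rib. I'll slide it home with a slight overtravel against the stop.

>>> apply_moves:
  deltas:
    - {"x": -0.07,"y": -0.24,"z": 0,"wx": 0,"wy": 0,"wz": 0}
    - {"x": -0.14,"y": -0.48,"z": 0,"wx": 0,"wy": 0,"wz": 0}
    - {"x": -0.21,"y": -0.72,"z": 0,"wx": 0,"wy": 0,"wz": 0}
    - {"x": -0.26,"y": -0.9,"z": 0,"wx": 0,"wy": 0,"wz": 0}
    - {"x": -0.29,"y": -0.99,"z": 0,"wx": 0,"wy": 0,"wz": 0}
    - {"x": -0.3,"y": -1.03,"z": 0,"wx": 0,"wy": 0,"wz": 0}
    - {"x": -0.305,"y": -1.05,"z": 0,"wx": 0,"wy": 0,"wz": 0}
    - {"x": -0.305,"y": -1.05,"z": 0,"wx": 0,"wy": 0,"wz": 0}
    - {"x": -0.305,"y": -1.05,"z": 0,"wx": 0,"wy": 0,"wz": 0}

```text
time_s: 4.93
tool_pos: [504.5, 33.9, 67.2]
eef_rot: [[-0.96, 0.28, 0.004], [0.28, 0.96, 0.006], [-0.002, 0.007, -1.0]]
contact_force: [4.9, 10.2, -5.9]
finger_gap: 10.0
grasp_force: 12.0
```

The cover hit the stop: 40 mm of travel, the rib at jig y ≈ -19.7, and 11 N pushing back. I'll release, lift and photograph the result.

>>> apply_moves:
  deltas:
    - {"x": 0,"y": 0,"z": 0,"wx": 0,"wy": 0,"wz": 0}
    - {"x": 0,"y": 0,"z": 0,"wx": 0,"wy": 0,"wz": 0}
    - {"x": 0,"y": 0,"z": 0,"wx": 0,"wy": 0,"wz": 0}
    - {"x": 0,"y": 0,"z": 0.3,"wx": 0,"wy": 0,"wz": 0}
    - {"x": 0,"y": 0,"z": 0.9,"wx": 0,"wy": 0,"wz": 0}
    - {"x": 0,"y": 0,"z": 1.8,"wx": 0,"wy": 0,"wz": 0}
    - {"x": 0,"y": 0,"z": 2.8,"wx": 0,"wy": 0,"wz": 0}
    - {"x": 0,"y": 0,"z": 3.8,"wx": 0,"wy": 0,"wz": 0}
    - {"x": 0,"y": 0,"z": 4.7,"wx": 0,"wy": 0,"wz": 0}
    - {"x": 0,"y": 0,"z": 4.9,"wx": 0,"wy": 0,"wz": 0}
  gripper: 0.4

```text
time_s: 5.77
tool_pos: [505.1, 31.1, 268.9]
eef_rot: [[-0.959, 0.282, 0.008], [0.282, 0.959, -0.0], [-0.008, 0.002, -1.0]]
contact_force: [1.4, 0.1, -0.0]
finger_gap: 52.9
grasp_force: 0.0
```

>>> apply_moves:
  deltas:
    - {"x": 1.0,"y": -0.1,"z": 0.2,"wx": 0,"wy": 0,"wz": 0}
    - {"x": 2.0,"y": -0.3,"z": 0.2,"wx": 0,"wy": 0,"wz": 0}
    - {"x": 3.0,"y": -0.4,"z": 0.2,"wx": 0,"wy": 0,"wz": 0}
    - {"x": 3.7,"y": -0.5,"z": 0.2,"wx": 0,"wy": 0,"wz": 0}
    - {"x": 3.7,"y": -0.5,"z": 0.2,"wx": 0,"wy": 0,"wz": 0}
    - {"x": 3.7,"y": -0.5,"z": 0.2,"wx": 0,"wy": 0,"wz": 0}
  gripper: 1

```text
time_s: 6.27
tool_pos: [651.0, 10.3, 270.0]
eef_rot: [[-0.959, 0.283, -0.002], [0.283, 0.959, 0.001], [0.002, -0.0, -1.0]]
contact_force: [-0.7, 0.7, -1.0]
finger_gap: 15.1
grasp_force: 0.0
```

Run:
```python
from h import *
np.set_printoptions(precision=2,suppress=True)
s=arm.get_state(); print(s['time_s'],s['tool_pos'],s['contact_force'],s['qpos'])
snap('wrist','w3')
cv2.imwrite('pics/w3c.png',cv2.imread('pics/w3.png')[:,:])
p=(509.5,53,np.radians(-16.2)); J=lambda x: np.array([p[0]+x*np.cos(p[2]),p[1]+x*np.sin(p[2])])
c=np.array(s['tool_pos'])
out=[(J(147),187)]
for th in np.linspace(1.85,0.06,22):
    x=78-125*np.cos(th)+5*np.sin(th)+10; z=46+125*np.sin(th)+5*np.cos(th)+22; out.append((J(x),z))
for q,z in out: print(np.round((np.array([*q,z])-c)/40,2).tolist(), round(z))
```

```text
6.2667 [651.02  10.26 269.98] [-0.66  0.68 -0.98] [ 21.93  36.41 -41.15  85.48  24.92  67.62  50.33]
[-0.01, 0.04, -2.07] 187
[-0.48, 0.18, -2.08] 187
[-0.73, 0.25, -2.01] 190
[-0.98, 0.33, -1.96] 192
[-1.23, 0.4, -1.93] 193
[-1.49, 0.47, -1.92] 193
[-1.75, 0.55, -1.94] 192
[-2.0, 0.62, -1.98] 191
[-2.25, 0.69, -2.04] 188
[-2.49, 0.76, -2.13] 185
[-2.73, 0.83, -2.23] 181
[-2.95, 0.9, -2.36] 176
[-3.17, 0.96, -2.5] 170
[-3.37, 1.02, -2.66] 163
[-3.56, 1.07, -2.85] 156
[-3.73, 1.12, -3.04] 148
[-3.88, 1.17, -3.25] 140
[-4.02, 1.21, -3.48] 131
[-4.14, 1.24, -3.71] 121
[-4.24, 1.27, -3.96] 112
[-4.32, 1.3, -4.21] 101
[-4.38, 1.31, -4.47] 91
[-4.41, 1.32, -4.74] 80
```

View pics/w3c.png

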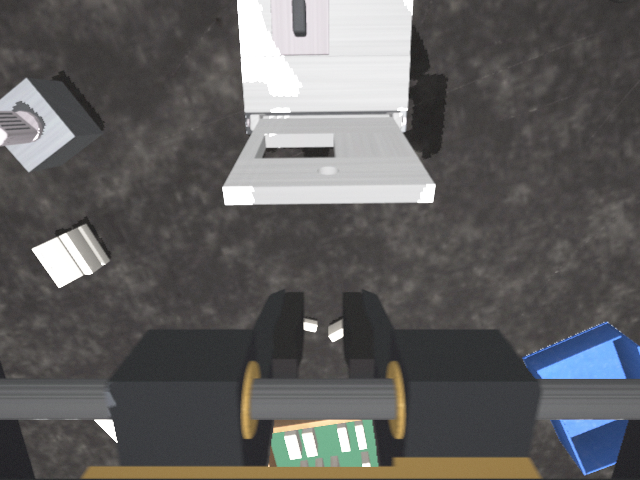

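The w3 view shows the cover home, with the rib at (299,17) over the compartment. The lid's free edge is around (330,195), and the fingers are clear behind it. I'll lower behind the lid and start the sweep.

>>> apply_moves:
  deltas:
    - {"x": 0,"y": 0.04,"z": -0.7,"wx": 0,"wy": 0,"wz": 0}
    - {"x": 0,"y": 0.04,"z": -1.5,"wx": 0,"wy": 0,"wz": 0}
    - {"x": 0,"y": 0.04,"z": -2.0,"wx": 0,"wy": 0,"wz": 0}
    - {"x": 0,"y": 0.04,"z": -2.08,"wx": 0,"wy": 0,"wz": 0}
    - {"x": -0.2,"y": 0.1,"z": -2.08,"wx": 0,"wy": 0,"wz": 0}
    - {"x": -0.48,"y": 0.18,"z": -2.08,"wx": 0,"wy": 0,"wz": 0}
    - {"x": -0.73,"y": 0.25,"z": -2.01,"wx": 0,"wy": 0,"wz": 0}
    - {"x": -0.98,"y": 0.33,"z": -1.96,"wx": 0,"wy": 0,"wz": 0}
    - {"x": -1.23,"y": 0.4,"z": -1.93,"wx": 0,"wy": 0,"wz": 0}
    - {"x": -1.49,"y": 0.47,"z": -1.92,"wx": 0,"wy": 0,"wz": 0}
    - {"x": -1.75,"y": 0.55,"z": -1.94,"wx": 0,"wy": 0,"wz": 0}
    - {"x": -2.0,"y": 0.62,"z": -1.98,"wx": 0,"wy": 0,"wz": 0}
  gripper: 1

```text
time_s: 7.32
tool_pos: [571.2, 35.8, 194.4]
eef_rot: [[-0.96, 0.281, 0.004], [0.281, 0.96, -0.001], [-0.004, 0.0, -1.0]]
contact_force: [1.4, -0.5, 0.3]
finger_gap: 0.5
grasp_force: 0.9
```

>>> apply_moves:
  deltas:
    - {"x": -0.25,"y": 0.07,"z": -0.06,"wx": 0,"wy": 0,"wz": 0}
    - {"x": -0.49,"y": 0.14,"z": -0.15,"wx": 0,"wy": 0,"wz": 0}
    - {"x": -0.73,"y": 0.21,"z": -0.25,"wx": 0,"wy": 0,"wz": 0}
    - {"x": -0.95,"y": 0.28,"z": -0.38,"wx": 0,"wy": 0,"wz": 0}
    - {"x": -1.17,"y": 0.34,"z": -0.52,"wx": 0,"wy": 0,"wz": 0}
    - {"x": -1.37,"y": 0.4,"z": -0.68,"wx": 0,"wy": 0,"wz": 0}
    - {"x": -1.56,"y": 0.45,"z": -0.87,"wx": 0,"wy": 0,"wz": 0}
    - {"x": -1.73,"y": 0.5,"z": -1.06,"wx": 0,"wy": 0,"wz": 0}
    - {"x": -1.88,"y": 0.55,"z": -1.27,"wx": 0,"wy": 0,"wz": 0}
    - {"x": -2.02,"y": 0.59,"z": -1.5,"wx": 0,"wy": 0,"wz": 0}
    - {"x": -2.14,"y": 0.62,"z": -1.73,"wx": 0,"wy": 0,"wz": 0}
    - {"x": -2.24,"y": 0.65,"z": -1.98,"wx": 0,"wy": 0,"wz": 0}

```text
time_s: 8.32
tool_pos: [480.9, 61.7, 111.4]
eef_rot: [[-0.96, 0.281, -0.0], [0.281, 0.96, 0.0], [0.0, 0.0, -1.0]]
contact_force: [0.4, 0.2, 0.9]
finger_gap: 0.8
grasp_force: 0.4
```

>>> apply_moves:
  deltas:
    - {"x": -0.08,"y": 0.03,"z": -0.25,"wx": 0,"wy": 0,"wz": 0}
    - {"x": -0.14,"y": 0.04,"z": -0.51,"wx": 0,"wy": 0,"wz": 0}
    - {"x": -0.17,"y": 0.05,"z": -0.72,"wx": 0,"wy": 0,"wz": 0}
    - {"x": -0.17,"y": 0.05,"z": -0.8,"wx": 0,"wy": 0,"wz": 0}
    - {"x": -0.17,"y": 0.05,"z": -0.84,"wx": 0,"wy": 0,"wz": 0}
    - {"x": -0.17,"y": 0.05,"z": -0.84,"wx": 0,"wy": 0,"wz": 0}

```text
time_s: 8.82
tool_pos: [474.6, 63.5, 78.5]
eef_rot: [[-0.96, 0.282, -0.001], [0.282, 0.96, -0.0], [0.001, -0.0, -1.0]]
contact_force: [-0.0, -0.8, 0.9]
finger_gap: 0.3
grasp_force: 0.0
```

>>> apply_moves:
  deltas:
    - {"x": 0,"y": 0,"z": -0.06,"wx": 0,"wy": 0,"wz": 0}
    - {"x": 0,"y": 0,"z": -0.1,"wx": 0,"wy": 0,"wz": 0}
    - {"x": 0,"y": 0,"z": -0.12,"wx": 0,"wy": 0,"wz": 0}
    - {"x": 0,"y": 0,"z": -0.12,"wx": 0,"wy": 0,"wz": 0}

```text
time_s: 9.15
tool_pos: [474.9, 63.6, 74.5]
eef_rot: [[-0.96, 0.282, 0.001], [0.282, 0.96, -0.0], [-0.001, 0.0, -1.0]]
contact_force: [-2.2, -0.7, 4.2]
finger_gap: 0.6
grasp_force: 2.1
```

The lid is down on its plungers (the tips reached z = 52.5 with 4 N). I'll lift and go to the pin.

>>> apply_moves:
  deltas:
    - {"x": 0,"y": 0,"z": 0.5,"wx": 0,"wy": 0,"wz": 0}
    - {"x": 0,"y": 0,"z": 1.5,"wx": 0,"wy": 0,"wz": 0}
    - {"x": 0.1,"y": -0.6,"z": 2.3,"wx": 0,"wy": 0,"wz": 1}
    - {"x": 0.25,"y": -1.6,"z": 2.5,"wx": 0,"wy": 0,"wz": 2.4}
    - {"x": 0.4,"y": -2.6,"z": 2.5,"wx": 0,"wy": 0,"wz": 3.8}
    - {"x": 0.55,"y": -3.6,"z": 2.5,"wx": 0,"wy": 0,"wz": 5.2}
    - {"x": 0.7,"y": -4.6,"z": 2.5,"wx": 0,"wy": 0,"wz": 6.6}
    - {"x": 0.85,"y": -5.6,"z": 2.5,"wx": 0,"wy": 0,"wz": 8}
    - {"x": 1.0,"y": -6.5,"z": 2.5,"wx": 0,"wy": 0,"wz": 9.18}
    - {"x": 1.05,"y": -6.86,"z": 2.5,"wx": 0,"wy": 0,"wz": 9.18}
    - {"x": 1.05,"y": -6.86,"z": 2.5,"wx": 0,"wy": 0,"wz": 9.18}
    - {"x": 1.05,"y": -6.86,"z": 2.5,"wx": 0,"wy": 0,"wz": 9.18}
  gripper: 0.45

```text
time_s: 10.15
tool_pos: [516.6, -211.6, 173.9]
eef_rot: [[-0.871, -0.49, 0.0], [-0.49, 0.871, 0.001], [-0.001, 0.0, -1.0]]
contact_force: [0.2, 1.7, 0.1]
finger_gap: 48.2
grasp_force: 0.0
```

Run:
```python
from h import *
np.set_printoptions(precision=2,suppress=True)
s=arm.get_state(); print(s['time_s'],s['tool_pos'],s['eef_rot'],s['contact_force'],s['qpos'])
c=np.array(s['tool_pos'])
print('to pin units',(np.array([517,-211.2,78])-c)/40)
```

```text
10.15 [ 516.61 -211.57  173.94] [[-0.87 -0.49  0.  ]
 [-0.49  0.87  0.  ]
 [-0.    0.   -1.  ]] [0.16 1.68 0.11] [ 54.22  38.02 -50.27 104.17  35.33  54.91 107.95]
to pin units [ 0.01  0.01 -2.4 ]
```

>>> apply_moves:
  deltas:
    - {"x": 0.01,"y": 0.01,"z": -0.8,"wx": 0,"wy": 0,"wz": 0}
    - {"x": 0.01,"y": 0.01,"z": -1.5,"wx": 0,"wy": 0,"wz": 0}
    - {"x": 0.01,"y": 0.01,"z": -2.1,"wx": 0,"wy": 0,"wz": 0}
    - {"x": 0.01,"y": 0.01,"z": -2.35,"wx": 0,"wy": 0,"wz": 0}
    - {"x": 0.01,"y": 0.01,"z": -2.42,"wx": 0,"wy": 0,"wz": 0}
    - {"x": 0.01,"y": 0.01,"z": -2.42,"wx": 0,"wy": 0,"wz": 0}
    - {"x": 0.01,"y": 0.01,"z": -2.42,"wx": 0,"wy": 0,"wz": 0}

```text
time_s: 10.73
tool_pos: [518.1, -209.9, 78.6]
eef_rot: [[-0.869, -0.494, 0.002], [-0.494, 0.87, -0.0], [-0.001, -0.001, -1.0]]
contact_force: [-0.3, 0.0, 0.3]
finger_gap: 48.2
grasp_force: 0.0
```

>>> apply_moves:
  deltas:
    - {"x": 0,"y": 0,"z": 0,"wx": 0,"wy": 0,"wz": 0}
    - {"x": 0,"y": 0,"z": 0,"wx": 0,"wy": 0,"wz": 0}
    - {"x": 0,"y": 0,"z": 0,"wx": 0,"wy": 0,"wz": 0}
    - {"x": 0,"y": 0,"z": 0,"wx": 0,"wy": 0,"wz": 0}
    - {"x": 0,"y": 0,"z": 0,"wx": 0,"wy": 0,"wz": 0}
    - {"x": 0,"y": 0,"z": 0,"wx": 0,"wy": 0,"wz": 0}
    - {"x": 0,"y": 0,"z": 0,"wx": 0,"wy": 0,"wz": 0}
    - {"x": 0,"y": 0,"z": 0,"wx": 0,"wy": 0,"wz": 0}
  gripper: 1
  force: 50

```text
time_s: 11.4
tool_pos: [517.2, -210.7, 77.4]
eef_rot: [[-0.87, -0.493, 0.0], [-0.493, 0.87, -0.0], [-0.0, -0.0, -1.0]]
contact_force: [-0.9, -0.5, 3.0]
finger_gap: 13.2
grasp_force: 50.0
```

The pin is gripped at 13.2 mm and 50 N. I'll lift it and carry it above the hole.

>>> apply_moves:
  deltas:
    - {"x": 0,"y": 0,"z": 0.3,"wx": 0,"wy": 0,"wz": 0}
    - {"x": 0,"y": 0,"z": 0.9,"wx": 0,"wy": 0,"wz": 0}
    - {"x": 0,"y": 0,"z": 1.6,"wx": 0,"wy": 0,"wz": 0}
    - {"x": 0,"y": 0.3,"z": 2.1,"wx": 0,"wy": 0,"wz": 0}
    - {"x": -0.15,"y": 0.9,"z": 2.2,"wx": 0,"wy": 0,"wz": -1}
    - {"x": -0.3,"y": 1.7,"z": 2.2,"wx": 0,"wy": 0,"wz": -2.1}
    - {"x": -0.45,"y": 2.5,"z": 2.2,"wx": 0,"wy": 0,"wz": -3.2}
    - {"x": -0.6,"y": 3.3,"z": 2.2,"wx": 0,"wy": 0,"wz": -4.3}
    - {"x": -0.75,"y": 4.1,"z": 2.2,"wx": 0,"wy": 0,"wz": -5.4}
    - {"x": -0.9,"y": 4.9,"z": 2.2,"wx": 0,"wy": 0,"wz": -6.5}
    - {"x": -1.05,"y": 5.7,"z": 2.2,"wx": 0,"wy": 0,"wz": -7.6}
    - {"x": -1.2,"y": 6.4,"z": 2.2,"wx": 0,"wy": 0,"wz": -8.6}
    - {"x": -1.34,"y": 6.92,"z": 2.2,"wx": 0,"wy": 0,"wz": -9.18}
    - {"x": -1.34,"y": 6.92,"z": 2.2,"wx": 0,"wy": 0,"wz": -9.18}
    - {"x": -1.34,"y": 6.92,"z": 2.2,"wx": 0,"wy": 0,"wz": -9.18}

```text
time_s: 12.65
tool_pos: [463.0, 67.7, 165.8]
eef_rot: [[-0.961, 0.278, 0.0], [0.278, 0.961, -0.0], [-0.0, -0.0, -1.0]]
contact_force: [-0.4, -0.9, -0.3]
finger_gap: 13.6
grasp_force: 50.0
```

Run:
```python
from h import *
np.set_printoptions(precision=2,suppress=True)
s=arm.get_state(); print(s['time_s'],s['tool_pos'],s['eef_rot'],s['contact_force'],s['qpos'],s['finger_gap'])
snap('wrist','w4'); snap('side','s4'); snap('top','t4')
c=np.array(s['tool_pos'])
hole=np.array([463.6,66.2,56]); tip=c+np.array(s['eef_rot'])@[0,0,71.4]
print(tip)
for f in('w4','s4','t4'): print(f,'hole',proj(f,hole),'tip',proj(f,tip))
z=lambda f,c,w,h,k: cv2.resize(cv2.imread(f'pics/{f}.png')[int(c[1])-h//2:int(c[1])+h//2,int(c[0])-w//2:int(c[0])+w//2],(int(w*k),int(h*k)),interpolation=cv2.INTER_CUBIC)
im=np.zeros((600,800,3),np.uint8)
im[:360,:480]=cv2.resize(cv2.imread('pics/w4.png'),(480,360))
im[:480,480:]=z('s4',proj('s4',tip),80,120,4)
im[360:,:480]=z('w4',proj('w4',hole),160,80,3)
cv2.imwrite('pics/c4.png',im)
```

```text
12.65 [462.98  67.67 165.83] [[-0.96  0.28  0.  ]
 [ 0.28  0.96 -0.  ]
 [-0.   -0.   -1.  ]] [-0.42 -0.87 -0.31] [ 21.22  27.68 -43.05 117.53  26.78  44.74  35.78] 13.574730526637682
[462.99  67.67  94.43]
w4 hole [320.29 244.97] tip [322.17 266.89]
s4 hole [281.2  237.04] tip [280.81 222.67]
t4 hole [288.23 261.75] tip [286.4  261.27]
```

View pics/c4.png

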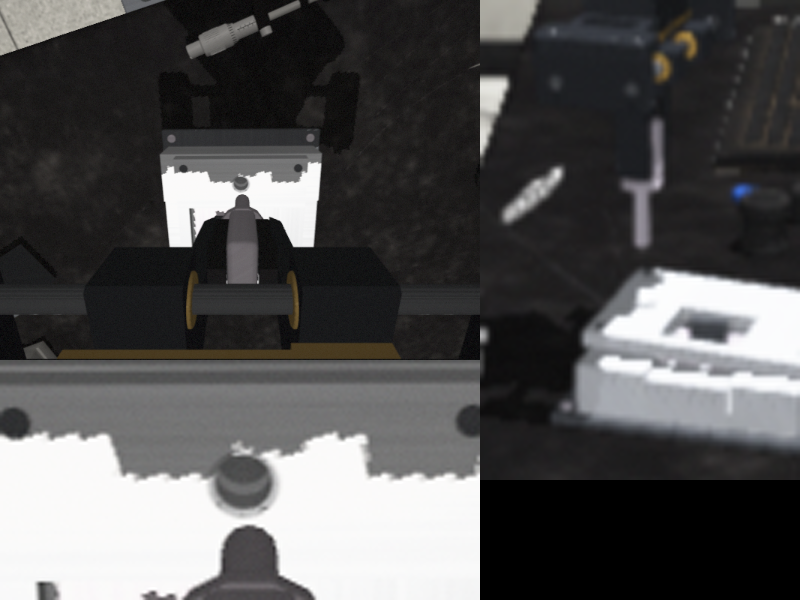

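The composite shows the lid hole at w4 (321,245), 1 px from the prediction. The pin's tip is at about (323,267) and the side view has it at (280.5,223), both as predicted. A 1 mm correction is enough, so I'll enter the lid hole gently.

>>> apply_moves:
  deltas:
    - {"x": 0.02,"y": -0.03,"z": -0.3,"wx": 0,"wy": 0,"wz": 0}
    - {"x": 0.02,"y": -0.03,"z": -0.6,"wx": 0,"wy": 0,"wz": 0}
    - {"x": 0.02,"y": -0.03,"z": -0.8,"wx": 0,"wy": 0,"wz": 0}
    - {"x": 0.02,"y": -0.03,"z": -0.9,"wx": 0,"wy": 0,"wz": 0}
    - {"x": 0.02,"y": -0.03,"z": -0.98,"wx": 0,"wy": 0,"wz": 0}
    - {"x": 0.02,"y": -0.03,"z": -1.06,"wx": 0,"wy": 0,"wz": 0}
    - {"x": 0.02,"y": -0.03,"z": -1.12,"wx": 0,"wy": 0,"wz": 0}
    - {"x": 0.02,"y": -0.03,"z": -1.12,"wx": 0,"wy": 0,"wz": 0}
    - {"x": 0.02,"y": -0.03,"z": -1.12,"wx": 0,"wy": 0,"wz": 0}

```text
time_s: 13.55
tool_pos: [464.4, 65.2, 120.5]
eef_rot: [[-0.96, 0.281, 0.0], [0.281, 0.96, 0.0], [-0.0, 0.0, -1.0]]
contact_force: [-0.1, -0.1, -0.6]
finger_gap: 13.5
grasp_force: 50.0
```

>>> apply_moves:
  deltas:
    - {"x": 0,"y": 0,"z": -0.07,"wx": 0,"wy": 0,"wz": 0}
    - {"x": 0,"y": 0,"z": -0.14,"wx": 0,"wy": 0,"wz": 0}
    - {"x": 0,"y": 0,"z": -0.21,"wx": 0,"wy": 0,"wz": 0}
    - {"x": 0,"y": 0,"z": -0.28,"wx": 0,"wy": 0,"wz": 0}
    - {"x": 0,"y": 0,"z": -0.34,"wx": 0,"wy": 0,"wz": 0}
    - {"x": 0,"y": 0,"z": -0.34,"wx": 0,"wy": 0,"wz": 0}

```text
time_s: 14.05
tool_pos: [464.2, 65.2, 106.4]
eef_rot: [[-0.96, 0.281, -0.0], [0.281, 0.96, 0.0], [0.0, 0.0, -1.0]]
contact_force: [0.3, 0.4, -0.5]
finger_gap: 13.3
grasp_force: 50.0
```

The pin is in the lower bore with no force on it. I'll keep going down to collar contact.

>>> apply_moves:
  deltas:
    - {"x": 0,"y": 0,"z": -0.1,"wx": 0,"wy": 0,"wz": 0}
    - {"x": 0,"y": 0,"z": -0.2,"wx": 0,"wy": 0,"wz": 0}
    - {"x": 0,"y": 0,"z": -0.3,"wx": 0,"wy": 0,"wz": 0}
    - {"x": 0,"y": 0,"z": -0.4,"wx": 0,"wy": 0,"wz": 0}
    - {"x": 0,"y": 0,"z": -0.47,"wx": 0,"wy": 0,"wz": 0}
    - {"x": 0,"y": 0,"z": -0.53,"wx": 0,"wy": 0,"wz": 0}
    - {"x": 0,"y": 0,"z": -0.58,"wx": 0,"wy": 0,"wz": 0}
    - {"x": 0,"y": 0,"z": -0.6,"wx": 0,"wy": 0,"wz": 0}
    - {"x": 0,"y": 0,"z": -0.6,"wx": 0,"wy": 0,"wz": 0}

```text
time_s: 14.8
tool_pos: [464.1, 65.4, 82.9]
eef_rot: [[-0.96, 0.281, -0.0], [0.281, 0.96, -0.0], [0.0, -0.0, -1.0]]
contact_force: [-0.9, 1.1, 3.6]
finger_gap: 13.8
grasp_force: 50.0
```

>>> apply_moves:
  deltas:
    - {"x": 0,"y": 0,"z": -0.03,"wx": 0,"wy": 0,"wz": 0}
    - {"x": 0,"y": 0,"z": -0.06,"wx": 0,"wy": 0,"wz": 0}
    - {"x": 0,"y": 0,"z": -0.06,"wx": 0,"wy": 0,"wz": 0}
    - {"x": 0,"y": 0,"z": -0.06,"wx": 0,"wy": 0,"wz": 0}

```text
time_s: 15.13
tool_pos: [464.1, 65.4, 81.9]
eef_rot: [[-0.96, 0.281, 0.0], [0.281, 0.96, -0.002], [-0.001, -0.002, -1.0]]
contact_force: [-8.1, -0.7, 26.4]
finger_gap: 13.9
grasp_force: 50.0
```

>>> apply_moves:
  deltas:
    - {"x": 0,"y": 0,"z": 0.01,"wx": 0,"wy": 0,"wz": 0}
    - {"x": 0,"y": 0,"z": 0.01,"wx": 0,"wy": 0,"wz": 0}
    - {"x": 0,"y": 0,"z": 0.01,"wx": 0,"wy": 0,"wz": 0}
    - {"x": 0,"y": 0,"z": 0.01,"wx": 0,"wy": 0,"wz": 0}
    - {"x": 0,"y": 0,"z": 0.01,"wx": 0,"wy": 0,"wz": 0}
    - {"x": 0,"y": 0,"z": 0.01,"wx": 0,"wy": 0,"wz": 0}

```text
time_s: 15.63
tool_pos: [464.1, 65.4, 82.1]
eef_rot: [[-0.96, 0.281, 0.0], [0.281, 0.96, -0.001], [-0.001, -0.001, -1.0]]
contact_force: [-7.0, -0.6, 23.5]
finger_gap: 13.6
grasp_force: 50.0
```

Run:
```python
from h import *
np.set_printoptions(precision=2,suppress=True)
snap('side','s5'); snap('wrist','w5')
s=arm.get_state(); print(s['time_s'],s['tool_pos'],s['contact_force'],s['moment'],s['grasp_force'])
im=np.zeros((600,800,3),np.uint8)
im[:360,:480]=cv2.resize(cv2.imread('pics/w5.png'),(480,360))
im[:480,480:]=cv2.resize(cv2.imread('pics/s5.png')[182:302,250:330],(320,480),interpolation=cv2.INTER_CUBIC)
cv2.imwrite('pics/c5.png',im)
```

```text
15.7333 [464.09  65.38  82.1 ] [-6.49 -0.9  23.24] [-0.08  1.39 -0.03] 50.00624656677246
```

View pics/c5.png

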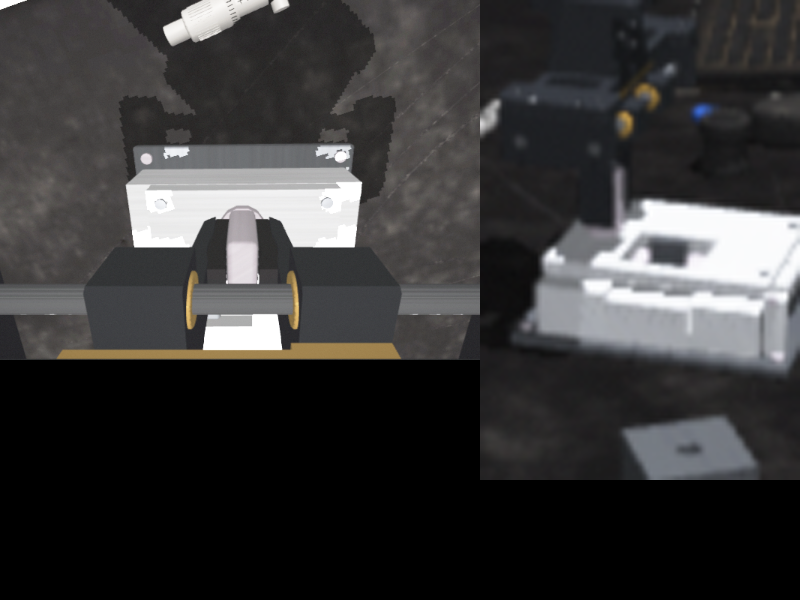

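The last view shows the halves flush, the collar seated on the upper half and the holder empty. The tip is at about 11 mm, held with a steady 23 N, so I'm handing it in.

```bash
python3 -c "
from plant import hand_in
print(hand_in())"
```

```text
the job is handed in; nothing more can be done
None
```

The job is handed in: the cover is fully home, the upper half is shut, and the pin is all the way in and still gripped, its collar pressing down with about 23 N.

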